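# Leaf through the canvas bin

## Robot

A 6-joint arm with a two-finger parallel gripper is mounted at the origin on the work surface; the furniture and walls round the work are solid. World frame = base frame: x ahead of the robot, y to its left, z up, the work surface at z = 0. Lengths are in m, angles in rad, forces in N, time in s.
With the tool pointing down it reaches from about 0.425 to 0.95 m from the base axis. Payload 3.5 kg.
Tool frame: the origin (TCP) lies on the centre line of the jaws, within the pads' length; the fingertips stand 17 mm ahead of it and the grasp point (between the pads) lies 2 mm behind it; z points along the fingers, y is the line along which they close (so a half turn about z gives the same grasp; the last joint's range is limited). The gripper opens to 85 mm and grips with 20 to 120 N. Pads are 22 mm wide; open, the fingers measure 114 mm over their backs; the gripper's body (76 mm by 85 mm) begins 54 mm behind the grasp point. The pads swing forward as they close: fully open they stand 13 mm farther back than shut.
Start: joints at [1.111, 0.286, 1.577, -0, 1.279, -0.15], TCP at [0.206, 0.643, 0.248] pointing down, gripper open.
Joint ranges: [-2.77, 2.77], [-0.9, 2.22], [0.21, 2.48], [-1.53, 4.67], [0.24, 2.81], [-2.84, 2.84]. Speed limits (rad/s): [2.79, 2.79, 3.14, 3.14, 3.14, 3.14].

## Interface

Orientations are given as a unit quaternion [x, y, z, w].
In Python, from plant import ctrl gives the robot as it stands. The module is installed in compiled form; this text tells all that it offers.
- The arm moves only by the tool drive_tool, never from a script. Its argument "moves" is a list of rows, each a list of 3 entries, a list of its own where there are three numbers: the turn, a rotation vector about the tool's x, y, z in rad, then the shift along the tool's x, y, z in m, then the finger opening in m, from 0 to 0.0854. A call has 1 to 5 rows; each row shifts and turns the commanded pose from where the row before left it, along the tool's axes as they then stand; what a row does not reach is not made up. A row lasts 1/8 s, in which the tool goes at most 62.5 mm and 10.7 degrees, less where a joint would pass 70% of its speed; a pose out of reach is approached as far as the arm can. A call with a gripper value outside its range is refused whole. The fingers move at their own pace and stop on an object; "grip_force" is the grip in N (left out, the last holds). Time passes only in rows, so rows that do not move let the fingers close. It gives the time, the measured TCP pose, the force, the opening and the grip force at its end, in the units of the state.
- ctrl.get_state(): the state, without advancing time (a new reading comes with each control period).
- ctrl.read_camera(name): name is "scene" or "top"; returns a dict with "image" (480x640x3 uint8, red, green, blue), "fx", "fy", "cx", "cy" (pixels), "dist" ([k1, k2, p1, p2, k3] as OpenCV has them; the pictures are not rectified), "R" (3x3) and "t" (3): a world point X has camera coordinates R X + t. Camera axes: x right, y down, z forward; pixel columns grow to the right and rows downward; lengths in m; the calibration is good to about 2 mm. A picture is of the moment at which its call begins. There is no depth.
- ctrl.sign_off(): hands the job in; it is judged then, once.
The state is a dict: "time": time; "qpos": joint angles; "dq": joint speeds; "joint_efforts": joint torques, N m; "eef_pos": TCP position; "tcp_rot": TCP orientation; "contact_force": force on the tool from outside, world axes, zero at the start; "wrist_torque": the same for the moment, N m; "opening": opening from 0.0 (shut) to 1.0 (fully open); "finger_force": force on a finger pad.
Only numpy, scipy, OpenCV 4.12 (cv2) and the standard library are available. Lean on these libraries where they do the work, as an engineer would, in place of code of your own. Each camera call takes 0.05 s, during which the arm holds its last target. There are 200 camera calls.

## Task

Leaf through the canvases in the wooden browsing bin to bring the low landscape one at the back into view: push the front canvas over by its top edge so that it tips forward and rests leaning on the bin's front rest, and only then push the middle one over on top of it in the same way. Leave the rearmost canvas leaning back on the rear rest. Only push: do not lift or carry any canvas, keep them standing in the bin, and leave the brush cup and the bottle next to it alone.

Things in the scene. Friction and masses are not known exactly. Their poses are not given: they have to be found in the camera images.
- bin: Wooden browsing bin, 380 mm wide, fixed, low front faces towards the robot's right (30 to 85 deg). Slatted front (205 mm high) and rear (250 mm) rests form a V, each 15 deg off upright, on a floor 26 mm above the table; end rails 47 mm high. Origin: on the table under the floor's middle; x to its rear rest, y to its left, z up. The rests meet the floor at x = -0.0445 and +0.0445 m.
- canvas_front: Front, tallest blank stretched canvas, rigid, 307 mm wide, 305 mm high, 19 mm thick as it stands, about 0.24 kg. The three lean back about 15 to 18 deg, top on top, feet 26 mm apart, loose on the bin's floor. Origin: centre of its rear face; x up along the panel, y to the bin's left, z out of its face to the front.
- canvas_middle: Middle blank stretched canvas, 282 mm wide, 280 mm high, 19 mm thick as it stands, about 0.24 kg; its top edge is about 22 mm lower than the front one's. Origin: centre of its rear face; x up along the panel, y to the bin's left, z out of its face to the front.
- canvas_back: Rearmost blank stretched canvas, lying against the rear rest, of landscape format, 307 mm wide, 255 mm high, 18 mm thick as it stands, about 0.24 kg; its top edge is about 22 mm lower than the middle one's. Origin: centre of its rear face; x up along the panel, y to the bin's left, z out of its face to the front.
- canvas_front_top (a point): Middle of the front canvas's top edge, half way through its thickness; axes as the canvas's.
- canvas_front_foot (a point): Middle of the front canvas's bottom edge, half way through its thickness; axes as the canvas's.
- canvas_middle_top (a point): Middle of the middle canvas's top edge, half way through its thickness; axes as the canvas's.
- canvas_middle_foot (a point): Middle of the middle canvas's bottom edge, half way through its thickness; axes as the canvas's.
- canvas_back_top (a point): Middle of the rearmost canvas's top edge, half way through its thickness; axes as the canvas's.
- canvas_back_foot (a point): Middle of the rearmost canvas's bottom edge, half way through its thickness; axes as the canvas's.
- brush_cup: Clear plastic cup with brushes in it, 107 x 105 x 167 mm, behind the bin; origin under its middle.
- pink_bottle: Pink paint bottle with black cap, 68 mm diameter, 176 mm high, in front of the bin; origin under its middle.

How it is judged:
By the outcome, as a careful person would: the job done as asked, in the order asked, and still so for the second after the job is handed in, with the robot touching nothing.
It also fails if it takes over 54 s, if anything falls off the work surface, if the arm or the gripper's body presses on something with over 40 N, if the wrist force passes 120 N, or if a joint passes its speed limit or range.

## Working session

There is one attempt and no reset: what is moved stays moved. The work goes in short steps, Python scripts to look and compute and a tool call to move; the robot and the scene stay as the last step left them, time stands still between calls to the robot, and variables do not carry over. Pictures are saved under pics/ and viewed, at most 10 in all, crops included, and the job is handed in when it is done.

Besides the shell and the picture viewer there is one more tool, called as name([rows], argument=value, ...), one row to a line, values as JSON. drive_tool: Moves the arm, as the interface text tells. Its arguments: {"type":"object","properties":{"moves":{"type":"array","items":{"type":"array"}},"grip_force":{"type":"number"}},"required":["moves"]}

```bash
mkdir -p pics; ls
python3 - <<'E'
from plant import ctrl
import cv2
for n in("scene","top"):
    c=ctrl.read_camera(n); cv2.imwrite(f"pics/{n}0.png",c["image"][:,:,::-1])
    print(n,c["fx"],c["fy"],c["cx"],c["cy"],c["dist"],c["R"].tolist() if hasattr(c["R"],'tolist') else c["R"],c["t"])
s=ctrl.get_state();print(s)
E
```

```text
pics
scene 554.4650577809231 554.4650577809231 320.63579149932957 236.20862392665398 [0.03506438 0.         0.         0.         0.        ] [[-0.1932996477477258, 0.9810496002229213, -0.013301431616613187], [0.8333791042924769, 0.15701864315691705, -0.5299286878720848], [-0.517797754639081, -0.11352016386354932, -0.8479378855123286]] [ 0.07443138 -0.32820388  1.74921387]
top 584.2164105622412 584.2164105622412 311.114595151292 238.5112601580446 [0.03858591 0.         0.         0.         0.        ] [[0.028679973482460135, -0.9992214297769321, 0.02709231248138696], [-0.9902373401075171, -0.032099913392707596, -0.13564514667679828], [0.13640919828895262, -0.022937520239215314, -0.9903869954656314]] [-0.00488052  0.56639934  1.55825891]
{'time': 0.1, 'qpos': array([ 1.11099481e+00,  2.87165684e-01,  1.57803107e+00, -1.18756358e-05,
        1.27859837e+00, -1.49983683e-01]), 'dq': array([-9.77122472e-04, -2.73613725e-03, -5.16868427e-03,  6.34517112e-05,
       -3.15737287e-03, -1.86230937e-04]), 'joint_efforts': array([ 1.37407797e-04, -4.07291329e+01, -2.93702710e+01, -1.63016271e-04,
        3.41164872e-03,  7.39302209e-06]), 'eef_pos': array([0.20551132, 0.64236931, 0.24702612]), 'tcp_rot': array([ 1.54288320e-01,  9.88025254e-01, -1.05215010e-03, -3.25158011e-04]), 'contact_force': array([-0.11391312, -0.16236472, -0.39082265]), 'wrist_torque': array([ 0.03308123, -0.00373794, -0.02342814]), 'finger_force': 0.0, 'opening': 0.9993899830235826}
```

View pics/scene0.png

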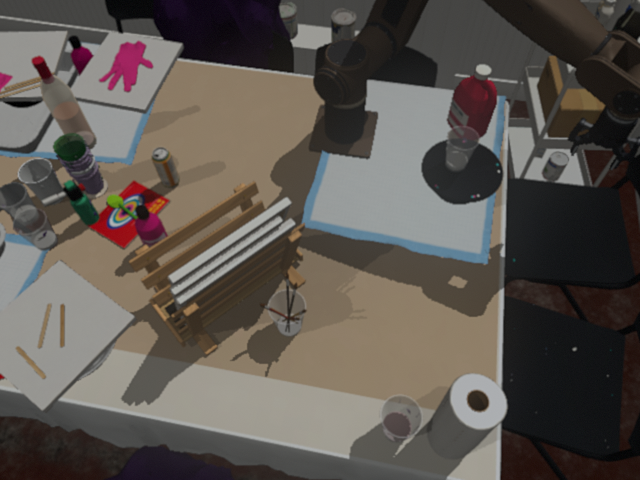

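View pics/top0.png

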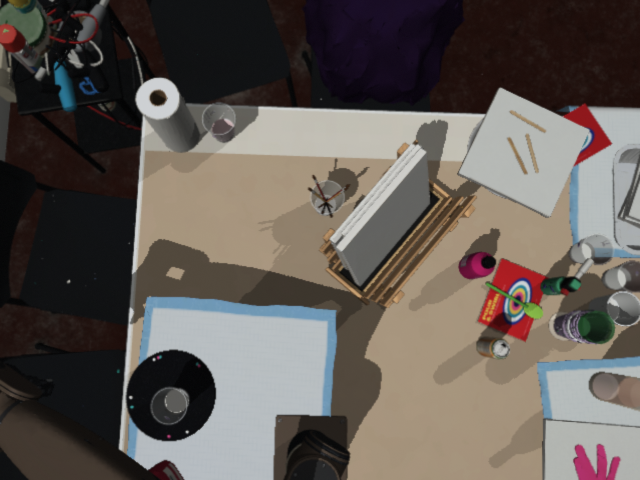

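The scene view shows three canvas tops running from about (172,290) to (293,205). In the top view they run from (332,240) to (422,150), with the front face towards the lower right, the cup at (327,197) and the pink bottle at (478,264). I'll zoom in on both.

Run:
```python
import cv2,numpy as np
a=cv2.imread("pics/scene0.png")[170:350,120:320]; b=cv2.imread("pics/top0.png")[130:310,300:500]
o=np.hstack([cv2.resize(i,None,fx=4,fy=4,interpolation=cv2.INTER_CUBIC)for i in(a,)])
cv2.imwrite("pics/cs.png",cv2.resize(a,(660,594),interpolation=cv2.INTER_CUBIC));cv2.imwrite("pics/ct.png",cv2.resize(b,(660,594),interpolation=cv2.INTER_CUBIC))
```

```text
(no output)
```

View pics/cs.png

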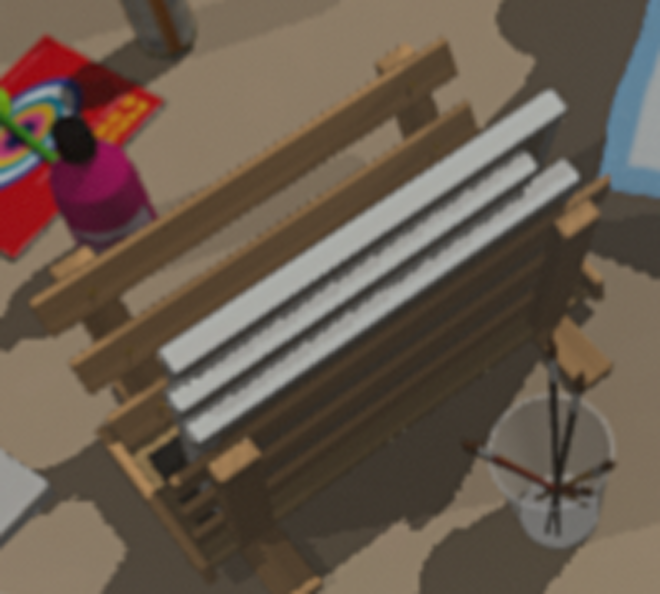

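View pics/ct.png

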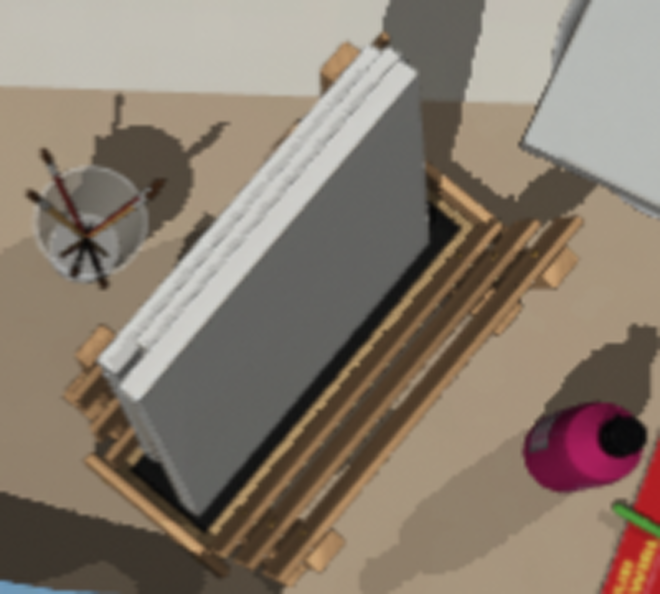

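The crops show the front canvas's front top corners at cs (553,90)/(160,354) and ct (132,400)/(416,72). The back canvas's rear top corners are at cs (578,178)/(203,443) and ct (100,362)/(378,45). The middle canvas sits between them, and its end is set back. Next I'll triangulate these.

```bash
cat > h.py <<'E'
import numpy as np,cv2
from plant import ctrl
def cams(): return {n:ctrl.read_camera(n) for n in("scene","top")}
def K(c): return np.array([[c["fx"],0,c["cx"]],[0,c["fy"],c["cy"]],[0,0,1.]])
def P(c): return np.c_[np.array(c["R"]),np.array(c["t"])]
def und(c,p): return cv2.undistortPoints(np.array([[p]],float),K(c),np.array(c["dist"])).reshape(2,1)
def tri(C,ps,pt):
    X=cv2.triangulatePoints(P(C["scene"]),P(C["top"]),und(C["scene"],ps),und(C["top"],pt)); return (X[:3]/X[3]).ravel()
def onz(c,p,z):
    R=np.array(c["R"]);d=R.T@np.append(und(c,p).ravel(),1);o=-R.T@np.array(c["t"]);return o+d*(z-o[2])/d[2]
def proj(c,X): return cv2.projectPoints(np.array(X,float).reshape(-1,3),cv2.Rodrigues(np.array(c["R"]))[0],np.array(c["t"]),K(c),np.array(c["dist"]))[0].reshape(-1,2)
E
python3 - <<'E'
from h import *
C=cams()
cs=lambda x,y:(120+x/3.3-.35,170+y/3.3-.35); ct=lambda x,y:(300+x/3.3-.35,130+y/3.3-.35)
D=dict(FfL=((553,90),(132,400)),FfR=((160,354),(416,72)),FrL=((567,106),(118,378)),FrR=((176,372),(400,58)),
BrL=((578,178),(100,362)),BrR=((203,443),(378,45)),restFtopL=((448,40),(285,582)),restFtopR=((35,300),(578,220)))
for k,(a,b) in D.items():
    X=tri(C,cs(*a),ct(*b)); print(k,X.round(4),[np.round(proj(C[n],X)[0]-q,1) for n,q in(("scene",cs(*a)),("top",ct(*b)))])
print(onz(C["top"],ct(625,435),.176),onz(C["top"],ct(90,220),.1))
E
```

```text
FfL [ 0.5019 -0.0468  0.3196] [array([0.4, 0. ]), array([ 0.4, -0.1])]
FfR [ 0.7393 -0.2401  0.3166] [array([0.2, 0. ]), array([ 0.2, -0. ])]
FrL [ 0.5159 -0.0353  0.3235] [array([-0.2, -0. ]), array([-0.2,  0. ])]
FrR [ 0.749  -0.2279  0.3156] [array([-0.4, -0. ]), array([-0.3,  0.1])]
BrL [ 0.5343 -0.0264  0.2668] [array([-0., -0.]), array([-0.,  0.])]
BrR [ 0.772  -0.2183  0.2672] [array([-2.2, -0.2]), array([-1.9,  0.5])]
restFtopL [ 0.3846 -0.1681  0.1957] [array([-1. , -0.1]), array([-1. ,  0.2])]
restFtopR [ 0.6628 -0.3878  0.2025] [array([0.1, 0. ]), array([ 0.1, -0. ])]
[ 0.50397871 -0.42982689  0.176     ] [ 0.67222568 -0.02488287  0.1       ]
```

drive_tool([
  [[0, 0, 0.18], [0, 0, -0.03], 0],
  [[0, 0, 0.18], [0, 0, -0.04], 0],
  [[0, 0, 0.18], [0, 0, -0.04], 0],
  [[0, 0, 0.18], [0, 0, -0.04], 0],
  [[0, 0, 0.18], [0, 0, -0.03], 0],
])

```text
time: 0.82
eef_pos: [0.2057, 0.6429, 0.4305]
tcp_rot: [0.571, 0.821, 0.001, -0.0]
contact_force: [-0.6, -0.8, -0.3]
opening: -0.0
finger_force: 0.0
```

drive_tool([
  [[0, 0, 0.18], [0, 0, 0], 0],
  [[0, 0, 0.18], [0, 0, 0], 0],
  [[0, 0, 0.18], [0, 0, 0], 0],
  [[0, 0, 0.18], [0, 0, 0], 0],
  [[0, 0, 0.18], [0, 0, 0], 0],
])

```text
time: 1.45
eef_pos: [0.2057, 0.6428, 0.4279]
tcp_rot: [0.871, 0.491, -0.0, 0.0]
contact_force: [-0.1, -0.1, 1.0]
opening: -0.001
finger_force: 0.0
```

```bash
cat > plan.py <<'E'
import sys,numpy as np
from scipy.spatial.transform import Rotation as Ro
from plant import ctrl
# target in bin coords (x,y) and z; bin frame
B=np.array([.584,-.189,0]);yaw=np.radians(50.8);Rb=Ro.from_euler('z',yaw).as_matrix()
s=ctrl.get_state();R=Ro.from_quat(s["tcp_rot"]).as_matrix();p=s["eef_pos"]
Rt=np.c_[Rb[:,0],-Rb[:,1],[0,0,-1]]
print("t",s["time"],"bin",(Rb.T@(p-B)).round(4),"F",s["contact_force"].round(2),"q",s["qpos"].round(2))
print("turn",Ro.from_matrix(R.T@Rt).as_rotvec().round(3))
if len(sys.argv)>3:
    T=B+Rb@np.array(list(map(float,sys.argv[1:4])));print("shift(tool)",(R.T@(T-p)).round(4),"after turn",(Rt.T@(T-p)).round(4))
E
python3 plan.py .125 0 .43
```

```text
t 1.45 bin [0.4055 0.8189 0.4279] F [-0.07 -0.1   0.98] q [1.11 0.22 1.34 0.   1.58 1.66]
turn [0.    0.001 0.139]
shift(tool) [-0.3915  0.772  -0.0018] after turn [-0.2805  0.8189 -0.0021]
```

drive_tool([
  [[0, 0, 0.139], [0, 0, 0], 0],
  [[0, 0, 0], [-0.02, 0.0585, 0], 0],
  [[0, 0, 0], [-0.02, 0.0585, 0], 0],
  [[0, 0, 0], [-0.02, 0.0585, 0], 0],
  [[0, 0, 0], [-0.02, 0.0585, 0], 0],
])

```text
time: 2.08
eef_pos: [0.3384, 0.432, 0.4281]
tcp_rot: [0.902, 0.432, 0.0, 0.0]
contact_force: [1.1, 0.1, -0.3]
opening: -0.0
finger_force: 0.0
```

drive_tool([
  [[0, 0, 0], [-0.02, 0.0585, 0], 0],
  [[0, 0, 0], [-0.02, 0.0585, 0], 0],
  [[0, 0, 0], [-0.02, 0.0585, 0], 0],
  [[0, 0, 0], [-0.02, 0.0585, 0], 0],
  [[0, 0, 0], [-0.02, 0.0585, 0], 0],
])

```text
time: 2.7
eef_pos: [0.5035, 0.1706, 0.4283]
tcp_rot: [0.902, 0.432, 0.0, -0.0]
contact_force: [0.9, 0.4, -0.3]
opening: -0.001
finger_force: 0.0
```

drive_tool([
  [[0, 0, 0], [-0.02, 0.0585, 0], 0],
  [[0, 0, 0], [-0.02, 0.0585, 0], 0],
  [[0, 0, 0], [-0.02, 0.0585, 0], 0],
  [[0, 0, 0], [-0.02, 0.0585, 0], 0],
  [[0, 0, 0], [0, 0, 0], 0],
])

```text
time: 3.32
eef_pos: [0.6361, -0.0405, 0.4259]
tcp_rot: [0.903, 0.429, -0.002, -0.001]
contact_force: [0.2, 1.3, -0.1]
opening: 0.001
finger_force: 0.0
```

```bash
python3 plan.py .125 0 .327
```

```text
t 3.325 bin [0.148  0.0535 0.4259] F [ 0.19  1.3  -0.1 ] q [-0.22  0.13  1.44 -0.    1.57  0.46]
turn [-0.003  0.002  0.001]
shift(tool) [-0.0228  0.0537  0.0988] after turn [-0.023   0.0535  0.0989]
```

drive_tool([
  [[0, 0, 0], [-0.01, 0.0535, 0], 0],
  [[0, 0, 0], [0, 0, 0.03], 0],
  [[0, 0, 0], [0, 0, 0.03], 0],
  [[0, 0, 0], [0, 0, 0.03], 0],
  [[0, 0, 0], [0, 0, 0.008], 0],
])

```text
time: 3.95
eef_pos: [0.6691, -0.0766, 0.3275]
tcp_rot: [0.902, 0.432, -0.002, -0.002]
contact_force: [-1.0, -0.5, -0.3]
opening: -0.0
finger_force: 0.0
```

```bash
python3 plan.py .125 0 .327
python3 - <<'E'
from h import *
C=cams()
a=C["scene"]["image"][170:350,120:320]; b=C["top"]["image"][130:310,300:500]
o=np.hstack([cv2.resize(i,(400,360),interpolation=cv2.INTER_CUBIC)for i in(a,b)])
cv2.imwrite("pics/b1.png",o[:,:,::-1])
E
```

```text
t 3.95 bin [0.1409 0.0051 0.3275] F [-0.97 -0.46 -0.28] q [-0.26  0.24  1.49  0.    1.42  0.41]
turn [-0.005  0.002  0.007]
shift(tool) [-0.0159  0.005   0.0005] after turn [-0.0159  0.0051  0.0005]
```

View pics/b1.png

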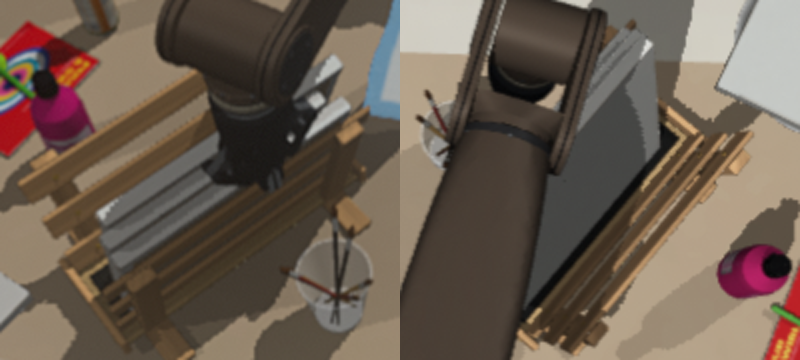

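The fingertips, at left crop (272,183), are behind the front canvas's top and above the middle and back ones. I'll start the push.

drive_tool([
  [[0, 0, 0], [-0.02, 0.005, 0], 0],
  [[0, 0, 0], [-0.02, 0, 0], 0],
  [[0, 0, 0], [-0.01, 0, 0], 0],
  [[0, 0, 0], [-0.008, 0, 0], 0],
  [[0, 0, 0], [-0.008, 0, 0], 0],
])

```text
time: 4.68
eef_pos: [0.6336, -0.1324, 0.3335]
tcp_rot: [0.902, 0.432, 0.003, 0.001]
contact_force: [0.5, 3.4, 9.5]
opening: 0.0
finger_force: 4.4
```

drive_tool([
  [[0, 0, 0], [-0.008, 0, 0], 0],
  [[0, 0, 0], [-0.008, 0, 0], 0],
  [[0, 0, 0], [-0.008, 0, 0], 0],
  [[0, 0, 0], [-0.008, 0, 0], 0],
  [[0, 0, 0], [-0.008, 0, 0], 0],
])

```text
time: 5.3
eef_pos: [0.61, -0.1622, 0.3417]
tcp_rot: [0.902, 0.432, 0.006, 0.003]
contact_force: [-3.4, 7.7, 26.5]
opening: 0.0
finger_force: 10.8
```

```bash
python3 plan.py -.03 0 .327
python3 - <<'E'
from h import *
C=cams()
a=C["scene"]["image"][170:350,120:320]; b=C["top"]["image"][130:310,300:500]
o=np.hstack([cv2.resize(i,(400,360),interpolation=cv2.INTER_CUBIC)for i in(a,b)])
cv2.imwrite("pics/b2.png",o[:,:,::-1])
E
```

```text
t 5.3 bin [ 0.0372 -0.0032  0.3417] F [-3.41  7.65 26.47] q [-0.42  0.13  1.59  0.01  1.41  0.25]
turn [ 0.011 -0.008  0.007]
shift(tool) [-0.0673 -0.0039  0.0141] after turn [-0.0672 -0.0032  0.0147]
```

View pics/b2.png

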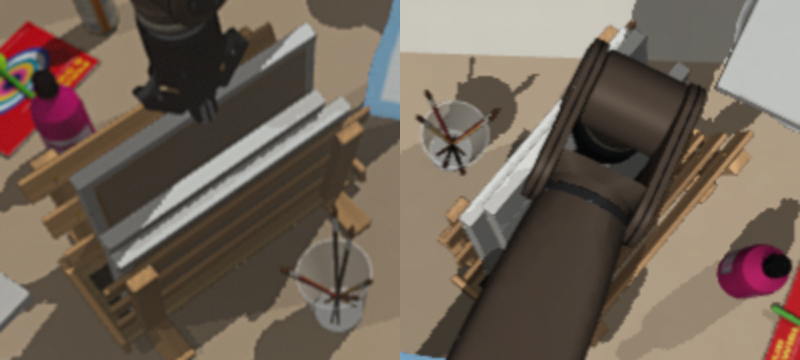

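The front canvas is now close to upright and the other two still lean back. But the tool is being pressed up with 26 N, so I'll check the contact point before going on.

Run:
```python
from h import *
from scipy.spatial.transform import Rotation as Ro
s=ctrl.get_state();print(s["contact_force"],s["wrist_torque"],s["eef_pos"])
Rb=Ro.from_euler('z',50.8,degrees=True).as_matrix();print("bin F",Rb.T@s["contact_force"],"M",Rb.T@s["wrist_torque"])
C=cams();i=C["scene"]["image"]
R=Ro.from_quat(s["tcp_rot"]).as_matrix()
for dz in (0,.01,.017,.025): 
    p=proj(C["scene"],s["eef_pos"]+R@[0,0,dz])[0];print(dz,p.round(1))
x0,y0=170,175
cv2.imwrite("pics/b3.png",cv2.resize(i[y0:y0+75,x0:x0+100],(800,600),interpolation=cv2.INTER_CUBIC)[:,:,::-1])
```

```text
[ 0.654579    0.01720675 -0.31031897] [ 0.01781217 -0.03093602  0.01953227] [ 0.60888939 -0.16409317  0.3366521 ]
bin F [ 0.42704739 -0.49638722 -0.31031897] M [-0.01271589 -0.03335591  0.01953227]
0 [221.4 224.3]
0.01 [222.1 227. ]
0.017 [222.6 228.8]
0.025 [223.2 230.8]
```

View pics/b3.png

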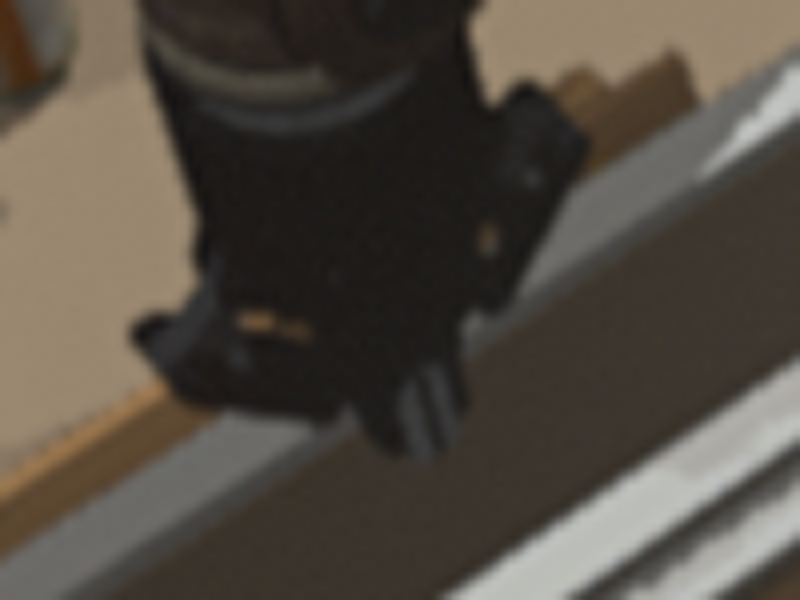

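The closed fingers' knuckles, at crop (240,410) and (500,310), overlap the canvas's top edge, so the rising edge was lifting them. The tip is well below the edge, so I'll raise a little and carry on.

drive_tool([
  [[0, 0, 0], [0, 0, -0.012], 0],
  [[0, 0, 0], [-0.006, 0, 0], 0],
  [[0, 0, 0], [-0.008, 0, 0], 0],
])

```text
time: 5.88
eef_pos: [0.5992, -0.1749, 0.3439]
tcp_rot: [0.902, 0.432, 0.001, 0.001]
contact_force: [0.3, 2.0, 6.7]
opening: -0.004
finger_force: 2.5
```

```bash
python3 plan.py -.03 0 .327
python3 - <<'E'
from h import *
C=cams()
a=C["scene"]["image"][170:350,120:320]; b=C["top"]["image"][130:310,300:500]
o=np.hstack([cv2.resize(i,(400,360),interpolation=cv2.INTER_CUBIC)for i in(a,b)])
cv2.imwrite("pics/b4.png",o[:,:,::-1])
E
python3 plan.py
```

```text
t 5.875 bin [ 0.0205 -0.0029  0.3439] F [0.34 1.95 6.67] q [-0.45  0.12  1.6   0.    1.42  0.23]
turn [ 0.002 -0.001  0.006]
shift(tool) [-0.0505 -0.0033  0.0169] after turn [-0.0505 -0.0029  0.0169]
t 5.975 bin [ 0.0197 -0.0028  0.3429] F [-0.66  0.24 -0.06] q [-0.45  0.12  1.6  -0.    1.42  0.23]
turn [0.001 0.    0.005]
```

View pics/b4.png

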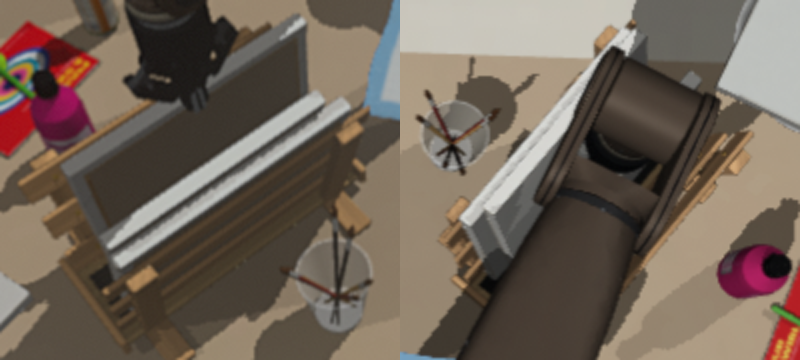

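The front canvas is moving with the finger and is close to upright, while the two behind stay put. I'll continue gently.

drive_tool([
  [[0, 0, 0], [-0.008, 0, -0.003], 0],
  [[0, 0, 0], [-0.008, 0, -0.001], 0],
  [[0, 0, 0], [-0.008, 0, 0], 0],
  [[0, 0, 0], [-0.008, 0, 0], 0],
  [[0, 0, 0], [-0.008, 0, 0], 0],
])

```text
time: 6.6
eef_pos: [0.5735, -0.2062, 0.3462]
tcp_rot: [0.902, 0.432, -0.0, -0.0]
contact_force: [0.8, 0.4, 0.3]
opening: -0.001
finger_force: 0.0
```

drive_tool([
  [[0, 0, 0], [-0.008, 0, 0], 0],
  [[0, 0, 0], [-0.008, 0, 0], 0],
  [[0, 0, 0], [-0.008, 0, 0], 0],
  [[0, 0, 0], [-0.006, 0, 0], 0],
  [[0, 0, 0], [0, 0, 0], 0],
])

```text
time: 7.22
eef_pos: [0.5549, -0.2295, 0.3464]
tcp_rot: [0.902, 0.431, 0.0, 0.0]
contact_force: [0.4, 0.0, 0.3]
opening: -0.0
finger_force: 0.0
```

```bash
python3 plan.py
python3 - <<'E'
from h import *
C=cams()
a=C["scene"]["image"][170:350,120:320]; b=C["top"]["image"][130:310,300:500]
o=np.hstack([cv2.resize(i,(400,360),interpolation=cv2.INTER_CUBIC)for i in(a,b)])
cv2.imwrite("pics/b5.png",o[:,:,::-1])
E
```

```text
t 7.225 bin [-0.0498 -0.003   0.3464] F [0.35 0.01 0.35] q [-0.56  0.06  1.65  0.    1.42  0.12]
turn [ 0.    -0.     0.006]
```

View pics/b5.png

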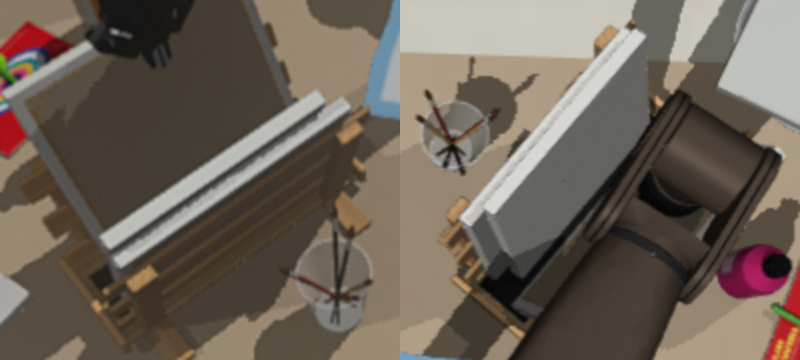

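The front canvas now rests forward on the front rest, with the other two unchanged. The tip image shows that the shut fingertips reach about 30 mm past the TCP and the knuckles about 10 mm, so I'll set the height for the middle canvas from that. I'm going back behind it.

drive_tool([
  [[0, 0, 0], [0, 0, -0.02], 0],
  [[0, 0, 0], [0.05, 0, 0], 0],
  [[0, 0, 0], [0.05, 0, 0], 0],
  [[0, 0, 0], [0.05, 0, 0], 0],
  [[0, 0, 0], [0.04, 0, 0], 0],
])

```text
time: 7.95
eef_pos: [0.6756, -0.0792, 0.3683]
tcp_rot: [0.902, 0.432, 0.001, 0.001]
contact_force: [0.5, -0.9, -0.8]
opening: -0.003
finger_force: 0.0
```

drive_tool([
  [[0, 0, 0], [0, -0.003, 0.02], 0],
  [[0, 0, 0], [0, 0, 0.02], 0],
  [[0, 0, 0], [0, 0, 0.01], 0],
  [[0, 0, 0], [0, 0, 0], 0],
])

```text
time: 8.45
eef_pos: [0.671, -0.0802, 0.3146]
tcp_rot: [0.902, 0.431, -0.001, -0.001]
contact_force: [0.1, 0.9, -0.5]
opening: -0.0
finger_force: 0.0
```

```bash
python3 plan.py .11 0 .316
```

```text
t 8.45 bin [0.1393 0.0014 0.3146] F [ 0.1   0.89 -0.53] q [-0.27  0.25  1.5  -0.    1.39  0.41]
turn [-0.003  0.001  0.005]
shift(tool) [-0.0293  0.0012 -0.0013] after turn [-0.0293  0.0014 -0.0014]
```

drive_tool([
  [[0, 0, 0], [-0.015, 0, -0.002], 0],
  [[0, 0, 0], [-0.012, 0, 0], 0],
  [[0, 0, 0], [-0.008, 0, -0.001], 0],
  [[0, 0, 0], [-0.008, 0, -0.001], 0],
  [[0, 0, 0], [-0.008, 0, -0.001], 0],
])

```text
time: 9.07
eef_pos: [0.6396, -0.1194, 0.3215]
tcp_rot: [0.902, 0.432, 0.0, 0.0]
contact_force: [0.3, -0.5, -0.6]
opening: -0.001
finger_force: 0.0
```

drive_tool([
  [[0, 0, 0], [-0.008, 0, -0.001], 0],
  [[0, 0, 0], [-0.008, 0, -0.001], 0],
  [[0, 0, 0], [-0.008, 0, -0.001], 0],
  [[0, 0, 0], [-0.008, 0, -0.001], 0],
  [[0, 0, 0], [-0.008, 0, -0.001], 0],
])

```text
time: 9.7
eef_pos: [0.6145, -0.1505, 0.3264]
tcp_rot: [0.902, 0.432, -0.0, -0.0]
contact_force: [-0.2, 0.1, -0.7]
opening: 0.001
finger_force: 0.0
```

```bash
cat > prof.py <<'E'
from h import *
from scipy.spatial.transform import Rotation as Ro
Rb=Ro.from_euler('z',50.8,degrees=True).as_matrix();B=np.array([.584,-.189,0])
g0=cv2.imread("pics/scene0.png",0);c=ctrl.read_camera("scene");g1=cv2.cvtColor(c["image"],cv2.COLOR_RGB2GRAY)
xs=np.arange(-.14,.131,.01)
for y in(-.115,.115):
    p=proj(c,[B+Rb@[x,y,.29] for x in xs]).astype(np.float32)
    f=lambda g:cv2.remap(g,p[None,:,0],p[None,:,1],cv2.INTER_LINEAR)[0]
    print("y",y);print(np.c_[np.round(xs*1000).astype(int),f(g0),f(g1)].T)
E
python3 prof.py
```

```text
y -0.115
[[-140 -130 -120 -110 -100  -90  -80  -70  -60  -50  -40  -30  -20  -10
     0   10   20   30   40   50   60   70   80   90  100  110  120  130]
 [  19   19   21   43   57   57   42   38   38   73   87   66   74  105
   124  100   68   73  150  170  106  119  171   61  157  112   56   48]
 [ 112   85   79   80   79   79   80   79   79   79   79   80   80   79
    80   80   80   62   61   62   61  107  106   68   90  124   60   50]]
y 0.115
[[-140 -130 -120 -110 -100  -90  -80  -70  -60  -50  -40  -30  -20  -10
     0   10   20   30   40   50   60   70   80   90  100  110  120  130]
 [ 125  126  124  125  125  125  124  125  124  123   75   67   71  124
   126  114  126  106  166  170   81  147  165  134  166   77   94  121]
 [  48   39   31   28   29   29   32   60   60   72   83   83   80  124
   138  116  137  138  138  138  139  172  166  157  171   84  105  130]]
```

The profile shows the middle canvas's top still at x 70–80 mm on both ends. The tip passed just over it, so the tips do reach only 17 mm. I'll go back and come in lower.

drive_tool([
  [[0, 0, 0], [0, 0, -0.02], 0],
  [[0, 0, 0], [0.04, 0, 0], 0],
  [[0, 0, 0], [0.05, 0, 0], 0],
  [[0, 0, 0], [0, 0, 0.025], 0],
  [[0, 0, 0], [0, 0, 0.015], 0],
])

```text
time: 10.38
eef_pos: [0.6716, -0.0792, 0.3062]
tcp_rot: [0.902, 0.432, 0.0, 0.0]
contact_force: [0.4, 0.2, 0.1]
opening: -0.001
finger_force: 0.0
```

```bash
python3 plan.py .139 0 .300;python3 prof.py
```

```text
t 10.375 bin [0.1404 0.0015 0.3062] F [0.43 0.21 0.09] q [-0.27  0.25  1.51 -0.    1.38  0.41]
turn [0.    0.    0.007]
shift(tool) [-0.0015  0.0014  0.0062] after turn [-0.0014  0.0015  0.0062]
y -0.115
[[-140 -130 -120 -110 -100  -90  -80  -70  -60  -50  -40  -30  -20  -10
     0   10   20   30   40   50   60   70   80   90  100  110  120  130]
 [  19   19   21   43   57   57   42   38   38   73   87   66   74  105
   124  100   68   73  150  170  106  119  171   61  157  112   56   48]
 [ 111   84   78   78   78   78   78   78   78   79   78   78   78   79
    79   79   79   78   77   78   77  104  105   67   86   81   59   47]]
y 0.115
[[-140 -130 -120 -110 -100  -90  -80  -70  -60  -50  -40  -30  -20  -10
     0   10   20   30   40   50   60   70   80   90  100  110  120  130]
 [ 125  126  124  125  125  125  124  125  124  123   75   67   71  124
   126  114  126  106  166  170   81  147  165  134  166   77   94  121]
 [  40   39   40   34   34   48   63   64   66   68   69   68   65   63
    63   47   37   34   33   46  137  187  179  155  181   83  102  131]]
```

drive_tool([
  [[0, 0, 0], [0, 0, 0.006], 0],
  [[0, 0, 0], [-0.012, 0, 0], 0],
  [[0, 0, 0], [-0.012, 0, 0], 0],
  [[0, 0, 0], [-0.008, 0, 0], 0],
  [[0, 0, 0], [-0.008, 0, 0], 0],
])

```text
time: 11.05
eef_pos: [0.6458, -0.112, 0.3009]
tcp_rot: [0.902, 0.431, 0.0, 0.0]
contact_force: [0.3, 1.1, 0.2]
opening: 0.002
finger_force: 0.0
```

drive_tool([
  [[0, 0, 0], [-0.006, 0, 0], 0],
  [[0, 0, 0], [-0.006, 0, 0], 0],
  [[0, 0, 0], [-0.006, 0, 0], 0],
])

```text
time: 11.42
eef_pos: [0.6347, -0.1254, 0.3003]
tcp_rot: [0.902, 0.432, 0.0, -0.0]
contact_force: [0.6, -0.0, -0.1]
opening: 0.003
finger_force: 0.1
```

```bash
python3 plan.py;python3 prof.py
```

```text
t 11.425 bin [0.0814 0.0009 0.3003] F [ 0.6  -0.04 -0.05] q [-0.35  0.19  1.6   0.    1.36  0.33]
turn [ 0.    -0.     0.006]
y -0.115
[[-140 -130 -120 -110 -100  -90  -80  -70  -60  -50  -40  -30  -20  -10
     0   10   20   30   40   50   60   70   80   90  100  110  120  130]
 [  19   19   21   43   57   57   42   38   38   73   87   66   74  105
   124  100   68   73  150  170  106  119  171   61  157  112   56   48]
 [ 111   86   78   79   79   79   80   78   79   79   79   78   80   79
    79   79   78   79   79  105  106   54   48   81  106   82   59   48]]
y 0.115
[[-140 -130 -120 -110 -100  -90  -80  -70  -60  -50  -40  -30  -20  -10
     0   10   20   30   40   50   60   70   80   90  100  110  120  130]
 [ 125  126  124  125  125  125  124  125  124  123   75   67   71  124
   126  114  126  106  166  170   81  147  165  134  166   77   94  121]
 [  62   66   68   68   69   64   62   45   39   30   32   31   40  124
   137  115  136  137  135  188  181  130  138  171  174   83  104  125]]
```

Both ends of the middle top have moved forward evenly by about 20 mm, and the back one hasn't moved. Continuing.

drive_tool([
  [[0, 0, 0], [-0.008, 0, -0.001], 0],
  [[0, 0, 0], [-0.008, 0, -0.001], 0],
  [[0, 0, 0], [-0.008, 0, -0.001], 0],
  [[0, 0, 0], [-0.008, 0, -0.001], 0],
  [[0, 0, 0], [-0.008, 0, -0.001], 0],
])

```text
time: 12.1
eef_pos: [0.6095, -0.1568, 0.3054]
tcp_rot: [0.902, 0.432, -0.0, 0.0]
contact_force: [0.5, -0.5, 0.1]
opening: -0.002
finger_force: 0.0
```

drive_tool([
  [[0, 0, 0], [-0.008, 0, 0], 0],
  [[0, 0, 0], [-0.008, 0, 0], 0],
  [[0, 0, 0], [-0.008, 0, 0], 0],
  [[0, 0, 0], [-0.008, 0, 0], 0],
  [[0, 0, 0], [-0.008, 0, 0], 0],
])

```text
time: 12.72
eef_pos: [0.5844, -0.1879, 0.3053]
tcp_rot: [0.902, 0.432, 0.0, 0.0]
contact_force: [-0.3, -0.1, -0.8]
opening: 0.001
finger_force: 0.0
```

drive_tool([
  [[0, 0, 0], [-0.008, 0, 0], 0],
  [[0, 0, 0], [-0.006, 0, 0], 0],
  [[0, 0, 0], [-0.004, 0, 0], 0],
  [[0, 0, 0], [0, 0, 0], 0],
])

```text
time: 13.22
eef_pos: [0.5733, -0.2017, 0.3054]
tcp_rot: [0.902, 0.432, 0.0, -0.0]
contact_force: [-0.8, 0.1, 0.0]
opening: -0.001
finger_force: 0.0
```

```bash
python3 plan.py;python3 prof.py
```

```text
t 13.225 bin [-1.660e-02  2.000e-04  3.054e-01] F [-0.84  0.11  0.01] q [-0.51  0.1   1.69  0.    1.35  0.17]
turn [-0.    -0.     0.006]
y -0.115
[[-140 -130 -120 -110 -100  -90  -80  -70  -60  -50  -40  -30  -20  -10
     0   10   20   30   40   50   60   70   80   90  100  110  120  130]
 [  19   19   21   43   57   57   42   38   38   73   87   66   74  105
   124  100   68   73  150  170  106  119  171   61  157  112   56   48]
 [ 119   88   82  157  150  116   84   83   83   62   63   63   63   62
    63   63   63   63   63   63   63   63   62  141  189  120   61   51]]
y 0.115
[[-140 -130 -120 -110 -100  -90  -80  -70  -60  -50  -40  -30  -20  -10
     0   10   20   30   40   50   60   70   80   90  100  110  120  130]
 [ 125  126  124  125  125  125  124  125  124  123   75   67   71  124
   126  114  126  106  166  170   81  147  165  134  166   77   94  121]
 [  81   64   63   74   74   61   62   62   61   74   82   84   80  126
   139  118  138  139  139  139  140  139  139  173  191   87  106  135]]
```

The middle canvas has tipped, with its top now at about −100 mm, and the back top is unchanged. I'll retreat upward clear of everything and look.

drive_tool([
  [[0, 0, 0], [0.01, 0, -0.03], 0],
  [[0, 0, 0], [0, 0, -0.05], 0],
  [[0, 0, 0], [0.03, -0.05, 0], 0],
  [[0, 0, 0], [0.03, -0.05, 0], 0],
  [[0, 0, 0], [0.03, -0.05, 0], 0],
])

```text
time: 13.9
eef_pos: [0.5187, -0.0279, 0.3855]
tcp_rot: [0.902, 0.432, 0.0, 0.0]
contact_force: [0.0, 0.7, 0.7]
opening: -0.0
finger_force: 0.0
```

drive_tool([
  [[0, 0, 0], [0.02, -0.055, 0], 0],
  [[0, 0, 0], [0.02, -0.055, 0], 0],
  [[0, 0, 0], [0.02, -0.055, 0], 0],
  [[0, 0, 0], [0.02, -0.055, 0], 0],
  [[0, 0, 0], [0, 0, 0], 0],
])

```text
time: 14.52
eef_pos: [0.3963, 0.1735, 0.386]
tcp_rot: [0.901, 0.435, 0.001, -0.0]
contact_force: [0.4, -0.2, 0.1]
opening: -0.002
finger_force: 0.0
```

```bash
python3 plan.py
python3 - <<'E'
from h import *
C=cams()
a=C["scene"]["image"][170:350,120:320]; b=C["top"]["image"][130:310,300:500]
o=np.hstack([cv2.resize(i,(400,360),interpolation=cv2.INTER_CUBIC)for i in(a,b)])
cv2.imwrite("pics/b6.png",o[:,:,::-1])
E
```

```text
t 14.525 bin [0.1623 0.3746 0.386 ] F [ 0.44 -0.24  0.11] q [ 0.18 -0.35  1.95  0.    1.54  0.85]
turn [ 0.001 -0.002  0.013]
```

View pics/b6.png

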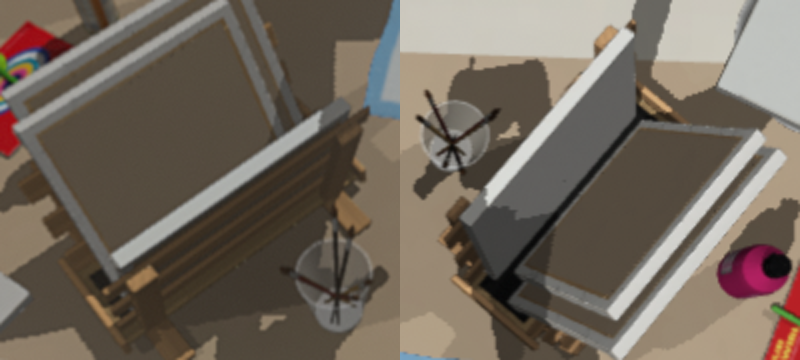

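The front and middle canvases lean forward, middle on top with top edges at right crop (765,135)–(615,310). The back one leans on the rear rest, and the cup and bottle stand where they were.

```bash
python3 -c "
from plant import ctrl
print(ctrl.sign_off())"
```

```text
the job is handed in; nothing more can be done
None
```

The job is handed in at about 14.6 s: the front canvas and then the middle one were pushed over onto the front rest, the rearmost still leans on the rear rest, and the cup and bottle were not moved; the tool briefly took up to about 27 N upward during the first push.

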